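# Lay out two toy-robot kits on their outline pads

### The arm

A 7-joint arm with a two-finger parallel gripper is mounted at the origin on the work surface. World frame = base frame: x ahead of the robot, y to its left, z up, the work surface at z = 0. Lengths are in m, angles in degrees, forces in N, time in s.
With the tool pointing down it reaches from about 0.425 to 0.875 m from the base axis. Payload 4.7 kg.
Tool frame: the origin (TCP) lies at the very end of the fingers, on their centre line; the grasp point (between the pads) lies env.grip_point_offset behind it (env.grip_point_offset is the distance from the TCP to the grasp point, in m); z points along the fingers, y is the direction in which the jaws open and shut (so a half turn about z gives the same grasp; the last joint's range is limited). The gripper opens to 87 mm and grips with 3 to 60 N. Pads are 19 mm wide; open, the fingers measure 117 mm over their backs; the gripper's body (75 mm by 190 mm) begins 51 mm behind the grasp point.
Start: joints at [-64.108, 18.392, -4.016, 83.108, 1.295, 78.541, -3.26], TCP at [0.276, 0.589, 0.223] pointing down, gripper open.
Joint ranges: [-163.93, 163.93], [-17.29, 119.83], [-79.2, 71.16], [3.27, 140.29], [-89.18, 269.18], [5.43, 117.66], [-154.24, 154.24]. Speed limits (degrees/s): [147.25, 147.25, 180, 180, 180, 180, 180].

### API

Orientations are given as [roll, pitch, yaw] about the fixed x, y, z axes, in that order (R = Rz(yaw) Ry(pitch) Rx(roll)).
In Python, from cell import env gives the robot as it stands.
- The arm moves only by the tool send_rows, never from a script. Its argument "plan" is a list of rows, each a list of 7 numbers: the finger opening in mm, from 0 to 87, then the shift along the tool's x, y, z in mm, then the turn, a rotation vector about the tool's x, y, z in rad. A call has 1 to 12 rows; each row shifts and turns the commanded pose from where the row before left it, along the tool's axes as they then stand; what a row does not reach is not made up. A row lasts 1/10 s, in which the tool goes at most 50 mm and 8.59 degrees, less where a joint would pass 70% of its speed; a pose out of reach is approached as far as the arm can. A call is refused whole if a number of a shift passes 50 or a number of a turn 0.15, either way. A call with a gripper value outside its range is refused whole. The fingers move at their own pace and stop on an object; "grip_force" is the grip in N (left out, the last holds). Time passes only in rows, so rows that do not move let the fingers close. It gives the time, the measured TCP pose, the force and the opening at its end, in the units of the state.
- env.get_obs(): the state, without advancing time (a new reading comes with each control period).
- env.read_camera(name): name is "scene" or "top" or "wrist"; returns the picture (400x640x3 uint8, red, green, blue); there is no depth.
- env.get_calibration(name): a dict with "fx", "fy", "cx", "cy" (pixels), "extrinsics" (4x4, takes a point from camera to world coordinates). Camera axes: x right, y down, z forward; pixel columns grow to the right and rows downward; lengths in m; the calibration is good to about 2 mm. A picture is of the moment at which its call begins: read the wrist's pose just before it. get_calibration takes no time and is no camera call; for the wrist camera it gives the pose at the moment of the call.
- env.sign_off(): hands the job in, once; it reports no verdict.
Trained networks look in the newest picture that a camera, given by its name, has taken for a name from the list of things; names that differ only in an ending like _2 or _b are one class to them, and where a whole thing is asked for, a point or a joint stands for the part that bears it (a point fixed in the world has none). Each returns a list of dicts, best first, with "confidence" (0 to 1); they miss things now and then, are a little off and sometimes report something else, mostly with a low value. They report only what shows in the picture. A call takes as long as a camera call. They do not tell look-alikes from the thing itself.
- env.regions_of(camera, query): "region" (400x640 bool, what is visible of it) and "rect" ([left, top, right, bottom] in pixels, round what is visible of it).
The state is a dict: "time_s": time; "qpos": joint angles; "joint_velocities": joint speeds; "effort": joint torques, N m; "tool_pos": TCP position; "tool_rot": TCP orientation; "force": force on the tool from outside, world axes, zero at the start; "wrist_torque": the same for the moment, N m; "grip_width": finger opening in m.
Only numpy, scipy, OpenCV 4.12 (cv2) and the standard library are available. Lean on these libraries where they do the work, as an engineer would, in place of code of your own. Each camera call takes 0.05 s, during which the arm holds its last target. There are 200 camera calls.

### The job

Lay out the shells of the two toy robots for assembly: stand each head centred in the circle outline of its own trim colour, and each chest centred in the rectangle outline of its own trim colour and square with it (heads may face any way, chests may face front or back). Set them down upright and let go; do not drop them, and leave the paint jar where it stands.

Things in the scene. Friction and masses are not known exactly. Their poses are not given: they have to be found in the camera images.
- red_head: Loose toy-robot head: white round shell, red crown, crest and ear discs, black visor on its -x side. Wall: cylinder 50 mm across from 4 to 36 mm up, dome and crest to 55 mm. Ear discs (20 mm across, 24 mm up) make it 62 mm wide along y. 50 to 100 g. Stands upright on the table. Origin: centre of the underside, z up. Grasp across x (50 mm), 25 mm up.
- red_chest: Loose toy-robot chest: white block 40 mm (x, front-back) by 60 mm (y) by 50 mm high; two red shoulder patches and a black neck stub on top (57 mm in all), red plate on its front (-x), grey arm stubs (70 mm overall along y). 70 to 140 g. Stands upright on the table. Origin: centre of the underside, z up. Grasp across x (40 mm), 30 mm up.
- red_round_pad: Fixed flat dark foam pad, 80 mm (x) by 90 mm (y) by 4 mm thick, with a red circle outline (56 mm inside diameter) at its centre. Origin: centre of the underside, so its top is 4 mm above; z up.
- red_square_pad: Fixed flat dark foam pad, 80 mm (x) by 90 mm (y) by 4 mm thick, with a red rectangle outline at its centre, 46 mm (its x) by 66 mm (its y) inside, where a chest lies with its x along the pad's x, either way round. Origin: centre of the underside, so its top is 4 mm above; z up.
- green_head: Loose toy-robot head: white round shell, green crown, crest and ear discs, black visor on its -x side. Wall: cylinder 50 mm across from 4 to 36 mm up, dome and crest to 55 mm. Ear discs (20 mm across, 24 mm up) make it 62 mm wide along y. 50 to 100 g. Stands upright on the table. Origin: centre of the underside, z up. Grasp across x (50 mm), 25 mm up.
- green_chest: Loose toy-robot chest: white block 40 mm (x, front-back) by 60 mm (y) by 50 mm high; two green shoulder patches and a black neck stub on top (57 mm in all), green plate on its front (-x), grey arm stubs (70 mm overall along y). 70 to 140 g. Stands upright on the table. Origin: centre of the underside, z up. Grasp across x (40 mm), 30 mm up.
- green_round_pad: Fixed flat dark foam pad, 80 mm (x) by 90 mm (y) by 4 mm thick, with a green circle outline (56 mm inside diameter) at its centre. Origin: centre of the underside, so its top is 4 mm above; z up.
- green_square_pad: Fixed flat dark foam pad, 80 mm (x) by 90 mm (y) by 4 mm thick, with a green rectangle outline at its centre, 46 mm (its x) by 66 mm (its y) inside, where a chest lies with its x along the pad's x, either way round. Origin: centre of the underside, so its top is 4 mm above; z up.
- paint_jar: Bystander: loose blue paint jar with a yellow cap, 42 mm diameter, 55 mm tall, standing in the middle among the parts. Not to be moved. Origin: centre of the underside.
There are look-alikes about, which are no part of the job. Leave any pink look-alike of the green_head alone.

How it is judged (in metres and radians):
At the end, for the whole second after the job is handed in: Each head stands on the round-outline pad and each chest on the rectangle-outline pad of its own colour: within 12 mm of the pad's centre, resting on the pad, upright within 0.12 rad, chests square with the outline within 0.25 rad (either way round), all at rest and out of the fingers (horizontal distance between red_head and red_round_pad below 0.012 m and z of red_head in the frame of red_round_pad between 0.001 and 0.008 m and angle between each of red_head, green_head, red_chest, green_chest's own z axis and vertical below 0.12 rad and linear speed of each of red_head, green_head, red_chest, green_chest below 0.02 m/s and contact force between each of red_head, green_head, red_chest, green_chest and the fingers below 0.1 N and horizontal distance between green_head and green_round_pad below 0.012 m and z of green_head in the frame of green_round_pad between 0.001 and 0.008 m and horizontal distance between red_chest and red_square_pad below 0.012 m and z of red_chest in the frame of red_square_pad between 0.001 and 0.008 m and angle between the x axis of red_chest and the x axis of red_square_pad, either way round below 0.25 rad and horizontal distance between green_chest and green_square_pad below 0.012 m and z of green_chest in the frame of green_square_pad between 0.001 and 0.008 m and angle between the x axis of green_chest and the x axis of green_square_pad, either way round below 0.25 rad); the robot touches nothing.
It fails at once if a shell was dropped or thrown (faster than 0.7 m/s out of the fingers) ((linear speed of red_head above 0.7 m/s and contact force between red_head and the fingers below 0.05 N) or (linear speed of green_head above 0.7 m/s and contact force between green_head and the fingers below 0.05 N) or (linear speed of red_chest above 0.7 m/s and contact force between red_chest and the fingers below 0.05 N) or (linear speed of green_chest above 0.7 m/s and contact force between green_chest and the fingers below 0.05 N)).
It fails at once if the paint jar was moved by more than 30 mm (distance of paint_jar from where it was at the start of the episode above 0.03 m).
It also fails if it takes over 91 s, if anything falls off the work surface, if the arm or the gripper's body presses on something with over 40 N, if the wrist force passes 120 N, or if a joint passes its speed limit or range.

## Working session

There is one attempt and no reset: what is moved stays moved. The work goes in short steps, Python scripts to look and compute and a tool call to move; the robot and the scene stay as the last step left them, time stands still between calls to the robot, and variables do not carry over. Pictures are saved under pics/ and viewed, about 12 in all and at most 16, crops included, and the job is handed in when it is done.

Besides the shell and the picture viewer there is one more tool, called after ">>>" in YAML: its name, and indented under it one key for each argument. send_rows: Moves the arm, as the interface text tells. Its arguments: {"type":"object","properties":{"plan":{"type":"array"},"grip_force":{"type":"number"}},"required":["plan"]}

```bash
ls; mkdir -p pics
python3 - <<'E'
from cell import env
import cv2,numpy as np
o=env.get_obs();print({k:np.round(v,3).tolist() for k,v in o.items()},env.grip_point_offset)
for c in ["scene","top"]:
    im=env.read_camera(c);cv2.imwrite(f"pics/{c}0.png",im[:,:,::-1])
    k=env.get_calibration(c);print(c,k["fx"],k["fy"],k["cx"],k["cy"],np.round(k["extrinsics"],3).tolist())
E
```

```text
pics
{'time_s': 0.0, 'qpos': [-64.107, 18.44, -4.013, 83.174, 1.294, 78.54, -3.26], 'joint_velocities': [-0.074, 0.008, -0.058, -0.045, -0.007, -0.067, -0.019], 'effort': [-0.0, -49.128, -0.404, -31.253, -0.064, 0.044, 0.0], 'tool_pos': [0.275, 0.588, 0.221], 'tool_rot': [-179.892, 0.005, 154.914], 'force': [0.554, 0.358, 0.145], 'wrist_torque': [0.027, -0.01, -0.014], 'grip_width': 0.087} 0.0187
scene 483.8200905928296 483.8200905928296 312.0223450847876 203.53744914334115 [[-0.629, 0.613, -0.478, 0.982], [0.777, 0.497, -0.386, 0.357], [0.001, -0.615, -0.789, 0.793], [0.0, 0.0, 0.0, 1.0]]
top 403.98163047047495 403.98163047047495 312.77100254216356 198.99951767781832 [[-0.006, -0.986, 0.166, 0.403], [-1.0, 0.005, -0.004, -0.012], [0.003, -0.166, -0.986, 0.855], [0.0, 0.0, 0.0, 1.0]]
```

View pics/top0.png

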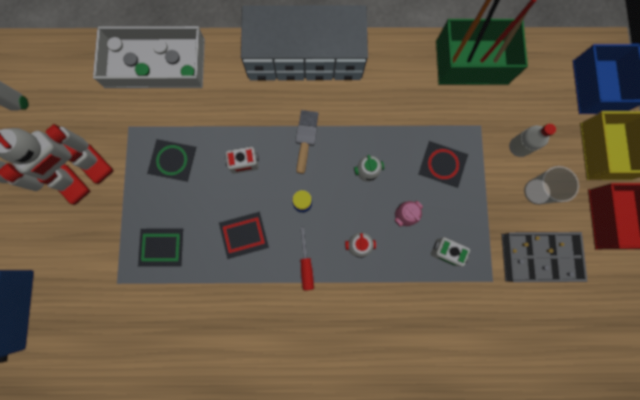

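View pics/scene0.png

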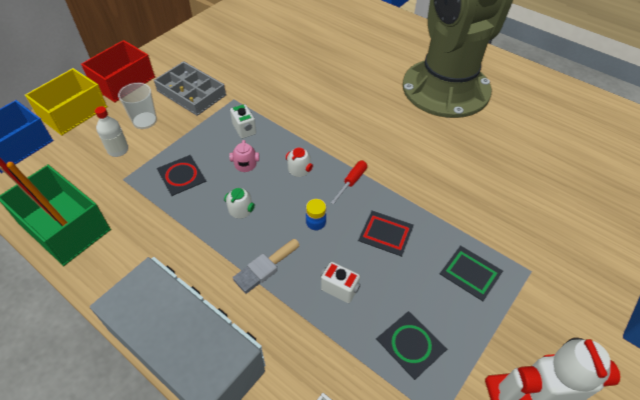

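Both views show all parts: in top, the green round pad is at (172,160), green square pad (161,247), red chest (241,158), red square pad (244,235), jar (302,200), green head (370,167), pink look-alike (408,212), red head (361,244), red round pad (443,164) and green chest (453,252). A hammer and a screwdriver also lie about. Next: coarse measurements from both views.

```bash
cat > h.py <<'E'
from cell import env
import cv2,numpy as np
from scipy.spatial.transform import Rotation as R
NAMES=["red_round_pad","red_square_pad","green_round_pad","green_square_pad","red_head","green_head","red_chest","green_chest","paint_jar"]
def cal(c):
    k=env.get_calibration(c);return np.array([[k["fx"],0,k["cx"]],[0,k["fy"],k["cy"]],[0,0,1]]),np.array(k["extrinsics"])
def ray(c,uv,K=None):
    K,E=K or cal(c)
    d=np.c_[np.atleast_2d(uv),np.ones(len(np.atleast_2d(uv)))]@np.linalg.inv(K).T@E[:3,:3].T
    return E[:3,3],d
def plane(c,uv,z,K=None):
    o,d=ray(c,uv,K);return o+d*((z-o[2])/d[:,2])[:,None]
def tri(rays):
    A=np.zeros((3,3));b=np.zeros(3)
    for o,d in rays:
        d=d.ravel()/np.linalg.norm(d);P=np.eye(3)-np.outer(d,d);A+=P;b+=P@o
    p=np.linalg.solve(A,b)
    e=max(np.linalg.norm(np.cross(p-o,d.ravel()/np.linalg.norm(d))) for o,d in rays)
    return p,e
def rectfit(region,c,z,K=None):
    m=region.astype(np.uint8);cs,_=cv2.findContours(m,cv2.RETR_EXTERNAL,cv2.CHAIN_APPROX_NONE)
    q=max(cs,key=cv2.contourArea).reshape(-1,2).astype(float)
    w=plane(c,q,z,K)[:,:2]*1000
    (cx,cy),(a,b),t=cv2.minAreaRect(w.astype(np.float32))
    if a>b:a,b,t=b,a,t-90      # x is the short side
    return np.array([cx,cy]),a,b,(t+90)%180-90
E
python3 - <<'E'
from h import *
D={}
for c in ["top","scene"]:
    for n in NAMES:
        r=env.regions_of(c,n)
        D[c,n]=r
        for q in r[:4]:
            ys,xs=np.nonzero(q["region"]);print(c,n,round(q["confidence"],2),np.round([xs.mean(),ys.mean()],1),len(xs),end="  ")
            if "pad" in n and c=="top":
                print(*[np.round(v,1) for v in rectfit(q["region"],c,.004)],end="")
            print()
for n in NAMES:
    if D["top",n] and D["scene",n]:
        rs=[]
        for c in["top","scene"]:
            ys,xs=np.nonzero(D[c,n][0]["region"]);rs.append(ray(c,[xs.mean(),ys.mean()]))
        p,e=tri(rs);print(n,np.round(p*1000,1),"err mm",round(e*1000,1))
E
```

```text
top red_round_pad 0.76 [442.7 163.4] 1511  [ 623.8 -298.6] 82.3 91.4 -19.8
top red_square_pad 0.81 [243.2 234.6] 1693  [471.  131.5] 82.9 92.3 15.3
top green_round_pad 0.84 [171.3 159.3] 1538  [635.2 290.3] 82.3 93.3 -11.5
top green_square_pad 0.83 [160.1 246.5] 1650  [446.9 304.5] 77.0 91.2 -0.3
top red_head 0.58 [360.  244.2] 578  
top green_head 0.83 [368.2 167.6] 543  
top green_head 0.79 [407.5 212.5] 536  
top red_chest 0.89 [241.  159.3] 700  
top green_chest 0.56 [449.9 250.9] 817  
top green_chest 0.25 [442.5 163.3] 1563  
top paint_jar 0.84 [301.7 200.6] 348  
top paint_jar 0.33 [442.6 163.4] 1532  
scene red_square_pad 0.78 [386.2 232.7] 1466  
scene green_round_pad 0.91 [411.7 344.4] 2543  
scene green_square_pad 0.98 [472.1 272.2] 1794  
scene red_head 0.93 [299.  162.3] 622  
scene green_head 0.69 [239.6 202.8] 683  
scene green_head 0.62 [244.7 156.8] 644  
scene red_chest 0.65 [340.1 281.4] 1096  
scene green_chest 0.67 [243.7 120.8] 657  
scene paint_jar 0.74 [316.1 214. ] 511  
red_square_pad [470.2 131.    6.7] err mm 0.4
green_round_pad [633.6 290.3   6.9] err mm 0.6
green_square_pad [445.9 303.7   8.5] err mm 1.0
red_head [ 447.7 -111.2   26.2] err mm 0.5
green_head [ 608.1 -132.4   27.3] err mm 0.5
red_chest [626. 134.  34.] err mm 0.3
green_chest [ 432.3 -291.6   31.2] err mm 1.6
paint_jar [537.3   7.5  34. ] err mm 0.4
```

```bash
cat >> h.py <<'E'
def state():
    o=env.get_obs();p=np.array(o["tool_pos"])*1000;return o,p,o["tool_rot"]
def go(x,y,z,yaw,n=None):
    """print: total shift in tool axes (current yaw), turn about tool z (half-turn free), per-row values"""
    o,p,r=state();Rt=R.from_euler("xyz",r,degrees=True)
    s=Rt.inv().apply(np.array([x,y,z])-p)
    t=(r[2]-yaw+90)%180-90          # tool z points down: + turn lowers yaw
    print("t",round(o["time_s"],2),"pos",np.round(p,1),"rot",np.round(r,2),"q7",round(o["qpos"][6],1),"w",round(o["grip_width"]*1000,1),"F",np.round(o["force"],1))
    print("  shift tool mm",np.round(s,1),"turn rad",round(np.radians(t),3),"rows>=",int(np.ceil(abs(s).max()/50)),int(np.ceil(abs(t)/8.5)))
E
python3 - <<'E'
from h import *
o,p,r=state();T=np.eye(4);T[:3,:3]=R.from_euler("xyz",r,degrees=True).as_matrix();T[:3,3]=p/1000
K,E=cal("wrist");print(K);print(np.round(np.linalg.inv(T)@E,3))
# chest coarse yaw from top view
for n,z in[("red_chest",.05),("green_chest",.05)]:
    print(n,rectfit(env.regions_of("top",n)[0]["region"],"top",z))
go(626,134,220,0);go(626,134,220,90)
E
```

```text
[[349.53523919   0.         314.32260634]
 [  0.         349.53523919 198.47952284]
 [  0.           0.           1.        ]]
[[ 0.    -0.951 -0.308  0.085]
 [ 1.    -0.     0.001 -0.   ]
 [-0.001 -0.308  0.951 -0.161]
 [ 0.     0.     0.     1.   ]]
red_chest (array([621.19335938, 131.89894104]), 49.60504913330078, 69.20867919921875, 9.585347175598145)
green_chest (array([ 432.02886963, -287.52740479]), 47.046905517578125, 74.57769012451172, -25.609764099121094)
t 1.1 pos [275.6 588.7 222.6] rot [180.     0.   154.92] q7 -3.3 w 87.2 F [ 0.9 -1.1 -0.1]
  shift tool mm [-510.1 -263.2    2.6] turn rad -0.438 rows>= 11 3
t 1.1 pos [275.6 588.7 222.6] rot [180.     0.   154.92] q7 -3.3 w 87.2 F [ 0.9 -1.1 -0.1]
  shift tool mm [-510.1 -263.2    2.6] turn rad 1.133 rows>= 11 8
```

>>> send_rows:
  plan:
    - [87, -46.4, -23.9, 0, 0, 0, 0]
    - [87, -46.4, -23.9, 0, 0, 0, 0]
    - [87, -46.4, -23.9, 0, 0, 0, 0]
    - [87, -46.4, -23.9, 0, 0, 0, 0]
    - [87, -46.4, -23.9, 0, 0, 0, 0]
    - [87, -46.4, -23.9, 0, 0, 0, 0]
    - [87, -46.4, -23.9, 0, 0, 0, 0]
    - [87, -46.4, -23.9, 0, 0, 0, 0]
    - [87, -46.4, -23.9, 0, 0, 0, 0]
    - [87, -46.4, -23.9, 0, 0, 0, 0]
    - [87, -46.4, -23.9, 0, 0, 0, 0]
  grip_force: 15

```text
time_s: 2.2
tool_pos: [0.6127, 0.1517, 0.2229]
tool_rot: [180.0, 0.0, 154.9]
force: [-0.4, 0.6, -0.2]
grip_width: 0.0869
```

>>> send_rows:
  plan:
    - [87, 0, 0, 0, 0, 0, 0.137]
    - [87, 0, 0, 0, 0, 0, 0.137]
    - [87, 0, 0, 0, 0, 0, 0.137]
    - [87, 0, 0, 0, 0, 0, 0.137]
    - [87, 0, 0, 10, 0, 0, 0.137]
    - [87, 0, 0, 20, 0, 0, 0.137]
    - [87, 0, 0, 20, 0, 0, 0.137]
    - [87, 0, 0, 0, 0, 0, 0]

```text
time_s: 3.0
tool_pos: [0.6096, 0.1531, 0.1696]
tool_rot: [-179.7, 0.1, 100.0]
force: [-0.8, -0.1, -0.8]
grip_width: 0.0872
```

```bash
cat >> h.py <<'E'
def wrist(n,z,save=None):
    KE=cal("wrist");im=env.read_camera("wrist");rs=env.regions_of("wrist",n)
    vis=im[:,:,::-1].copy()
    for q in rs[:3]:
        ys,xs=np.nonzero(q["region"]);f=rectfit(q["region"],"wrist",z,KE)
        print(n,round(q["confidence"],2),np.round([xs.mean(),ys.mean()],1),len(xs),"rect@z",z,np.round(f[0],1),*np.round(f[1:],1))
        cs,_=cv2.findContours(q["region"].astype(np.uint8),cv2.RETR_EXTERNAL,cv2.CHAIN_APPROX_NONE);cv2.drawContours(vis,cs,-1,(255,0,255),1)
    if save:cv2.imwrite(f"pics/{save}.png",vis)
    return im,rs,KE
E
python3 - <<'E'
from h import *
go(626,134,180,100)
im,rs,KE=wrist("red_chest",.05,"w1")
print(plane("wrist",[[320,200]],.05,KE))
E
```

```text
t 3.0 pos [609.6 153.1 169.6] rot [-1.7969e+02  5.0000e-02  9.9960e+01] q7 -1.3 w 87.2 F [-0.8 -0.1 -0.8]
  shift tool mm [-21.6  12.8 -10.5] turn rad -0.001 rows>= 1 1
red_chest 0.59 [328.3 210.3] 3473 rect@z 0.05 [624.6 136.6] 40.5 72.0 9.5
[[0.61524473 0.14676626 0.05      ]]
```

View pics/w1.png

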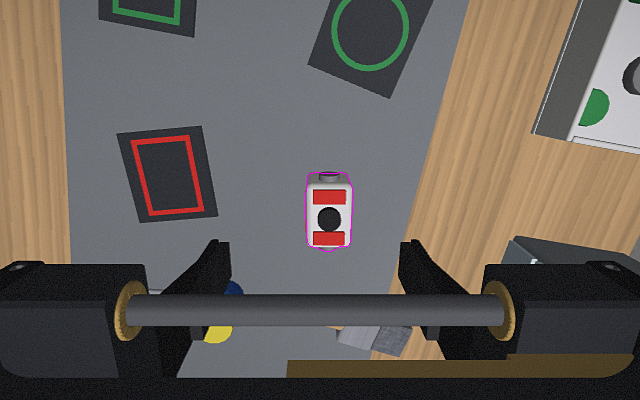

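The wrist view shows the red chest at (329,212), its two red shoulder patches and neck stub cleanly outlined, and the red square pad at (167,174). I'll use the colour patches for pose and cross with the top view for height.

```bash
cat >> h.py <<'E'
def cmask(im,col):
    r,g,b=[im[:,:,i].astype(int) for i in range(3)]
    return ((r-np.maximum(g,b)>50)|((r>120)&(r>1.8*g)&(r>1.8*b)) if col=="red" else (g-np.maximum(r,b)>35)).astype(np.uint8)
def blobs(im,col,region,k,grow=2):
    """k biggest colour blobs in the region: centroids and areas"""
    m=cmask(im,col)&cv2.dilate(region.astype(np.uint8),np.ones((3,3)),iterations=grow)
    n,l,s,c=cv2.connectedComponentsWithStats(m)
    i=1+np.argsort(-s[1:,4])[:k];return c[i],s[i,4]
def chest(col,cam="wrist",z=.05,reg=None):
    KE=cal(cam);im=env.read_camera(cam)
    reg=env.regions_of(cam,col+"_chest")[0]["region"] if reg is None else reg
    c,a=blobs(im,col,reg,2);w=plane(cam,c,z,KE)*1000
    d=w[1]-w[0];yaw=(np.degrees(np.arctan2(d[1],d[0]))-90+90)%180-90
    print(cam,col,"chest patches",np.round(c,1).tolist(),a,"mid",np.round(w.mean(0),1),"gap",round(np.hypot(*d[:2]),1),"yaw",round(yaw,1))
    return ray(cam,c.mean(0),KE),w.mean(0),yaw
E
python3 - <<'E'
from h import *
a,w,y=chest("red");b,_,_=chest("red","top")
print("tri",tri([a,b]))
go(w[0],w[1],60,y+90)
go(w[0],w[1],30-18.7,y+90)
E
```

```text
wrist red chest patches [[326.0, 196.0], [325.2, 236.6]] [492 432] mid [625.5 132.2  50. ] gap 37.7 yaw 9.7
top red chest patches [[249.1, 155.2], [231.9, 154.3]] [74 10] mid [631.2 132.7  50. ] gap 35.5 yaw -3.5
tri (array([0.62764839, 0.13279711, 0.05328296]), np.float64(0.0026382206534020123))
t 3.3 pos [612.4 153.5 174. ] rot [ 1.7987e+02 -3.0000e-02  1.0005e+02] q7 -1.2 w 87.0 F [-0.4 -0.2 -2.3]
  shift tool mm [-23.2   9.  114. ] turn rad 0.005 rows>= 3 1
t 3.3 pos [612.4 153.5 174. ] rot [ 1.7987e+02 -3.0000e-02  1.0005e+02] q7 -1.2 w 87.0 F [-0.4 -0.2 -2.3]
  shift tool mm [-23.2   8.8 162.7] turn rad 0.005 rows>= 4 1
```

Run:
```python
from h import *
wrist("red_square_pad",.004);wrist("green_round_pad",.004)
im=env.read_camera("wrist");KE=cal("wrist")
rs=env.regions_of("wrist","red_square_pad")
m=cmask(im,"red")&rs[0]["region"];print(rectfit(m,"wrist",.004,KE))
```

```text
red_square_pad 0.79 [165.8 173. ] 7594 rect@z 0.004 [470.8 130.2] 82.0 91.6 15.5
green_round_pad 0.88 [364.   40.8] 8185 rect@z 0.004 [632.7 286.8] 81.2 86.3 -11.2
(array([469.94192505, 130.11326599]), 56.30085754394531, 76.08544921875, 15.170851707458496)
```

>>> send_rows:
  plan:
    - [87, -23.2, 9, 20, 0, 0, 0]
    - [87, 0, 0, 38, 0, 0, 0]
    - [87, 0, 0, 38, 0, 0, 0]
    - [87, 0, 0, 38, 0, 0, 0]
    - [87, 0, 0, 20, 0, 0, 0]
    - [87, 0, 0, 8, 0, 0, 0]
    - [87, 0, 0, 0, 0, 0, 0]
    - [30, 0, 0, 0, 0, 0, 0]
    - [30, 0, 0, 0, 0, 0, 0]
    - [30, 0, 0, 0, 0, 0, 0]
    - [30, 0, 0, 0, 0, 0, 0]
    - [30, 0, 0, 0, 0, 0, 0]

```text
time_s: 4.8
tool_pos: [0.6248, 0.1321, 0.0111]
tool_rot: [180.0, -0.0, 100.0]
force: [-0.1, -0.4, -0.3]
grip_width: 0.0548
```

Run:
```python
from h import *
go(471,131.5,90,105.3)
```

```text
t 4.8 pos [624.8 132.1  11.1] rot [ 1.7995e+02 -1.0000e-02  9.9970e+01] q7 4.0 w 54.8 F [-0.1 -0.4 -0.3]
  shift tool mm [  26.  -151.5  -79. ] turn rad -0.093 rows>= 4 1
```

>>> send_rows:
  plan:
    - [30, 0, 0, 0, 0, 0, 0]
    - [30, 0, 0, 0, 0, 0, 0]
    - [30, 0, 0, 0, 0, 0, 0]
    - [30, 0, 0, 0, 0, 0, 0]
    - [30, 0, 0, -30, 0, 0, 0]
    - [30, 0, 0, -40, 0, 0, 0]
    - [30, 6.2, -38, -10, 0, 0, 0]
    - [30, 6.2, -38, 0, 0, 0, 0]
    - [30, 6.2, -38, 0, 0, 0, 0]
    - [30, 6.2, -38, 0, 0, 0, 0]
    - [30, 0, 0, 0, 0, 0, -0.093]
    - [30, 0, 0, 0, 0, 0, 0]

```text
time_s: 6.0
tool_pos: [0.4696, 0.1303, 0.0906]
tool_rot: [180.0, -0.0, 105.4]
force: [0.4, -0.3, -1.4]
grip_width: 0.0398
```

Run:
```python
from h import *
go(470.5,130.2,15.5,105.3)
wrist("red_chest",.05+.08,"w2")
```

```text
t 6.0 pos [469.6 130.3  90.6] rot [ 1.7999e+02 -4.0000e-02  1.0537e+02] q7 -1.4 w 39.8 F [ 0.4 -0.3 -1.4]
  shift tool mm [-0.4  0.9 75.1] turn rad 0.001 rows>= 2 1
red_chest 0.97 [314.5 271.5] 11317 rect@z 0.13 [462.8 154.7] 38.2 39.3 15.3
red_chest 0.71 [365.1 351.2] 296 rect@z 0.13 [497.1 114.5] 8.9 11.3 -0.9
```

View pics/w2.png

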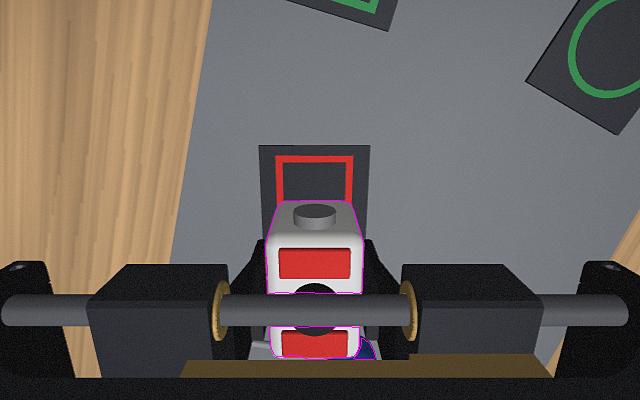

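The wrist view shows the chest held between the fingers at (314,275), square with the red outline behind it. I'll set it down now.

>>> send_rows:
  plan:
    - [30, 0, 1, 35, 0, 0, 0]
    - [30, 0, 0, 25, 0, 0, 0]
    - [30, 0, 0, 10, 0, 0, 0]
    - [30, 0, 0, 4, 0, 0, 0]
    - [30, 0, 0, 1, 0, 0, 0]
    - [30, 0, 0, 0, 0, 0, 0]
    - [87, 0, 0, 0, 0, 0, 0]
    - [87, 0, 0, 0, 0, 0, 0]
    - [87, 0, 0, 0, 0, 0, 0]
    - [87, 0, 0, -15, 0, 0, 0]
    - [87, 0, 0, -40, 0, 0, 0]
    - [87, 0, 0, -50, 0, 0, 0]

```text
time_s: 7.3
tool_pos: [0.4698, 0.1297, 0.1203]
tool_rot: [-179.8, 0.1, 105.3]
force: [1.2, 0.9, 0.3]
grip_width: 0.0796
```

Run:
```python
from h import *
go(432,-292,180,-25+90)
```

```text
t 7.3 pos [469.8 129.7 120.3] rot [-1.7977e+02  6.0000e-02  1.0529e+02] q7 -2.1 w 79.6 F [1.2 0.9 0.3]
  shift tool mm [-396.9 -148.   -58.7] turn rad 0.703 rows>= 8 5
```

>>> send_rows:
  plan:
    - [87, -44.1, -16.4, -20, 0, 0, 0]
    - [87, -44.1, -16.4, -20, 0, 0, 0]
    - [87, -44.1, -16.4, -20, 0, 0, 0]
    - [87, -44.1, -16.4, 0, 0, 0, 0]
    - [87, -44.1, -16.4, 0, 0, 0, 0]
    - [87, -44.1, -16.4, 0, 0, 0, 0]
    - [87, -44.1, -16.4, 0, 0, 0, 0]
    - [87, -44.1, -16.4, 0, 0, 0, 0]
    - [87, -44.1, -16.4, 0, 0, 0, 0]
    - [87, 0, 0, 0, 0, 0, 0.141]
    - [87, 0, 0, 0, 0, 0, 0.141]
    - [87, 0, 0, 0, 0, 0, 0.141]

```text
time_s: 8.5
tool_pos: [0.4339, -0.2888, 0.1794]
tool_rot: [180.0, -0.0, 80.6]
force: [0.2, 0.6, -0.0]
grip_width: 0.0872
```

>>> send_rows:
  plan:
    - [87, 0, 0, 0, 0, 0, 0.141]
    - [87, 0, 0, 0, 0, 0, 0.141]
    - [87, 0, 0, 0, 0, 0, 0]

```text
time_s: 8.8
tool_pos: [0.4342, -0.2883, 0.1794]
tool_rot: [180.0, -0.0, 64.9]
force: [-0.8, -0.7, -0.3]
grip_width: 0.0867
```

Run:
```python
from h import *
wrist("green_chest",.05,"w3")
a,w,y=chest("green");b,_,_=chest("green","scene")
print("tri",tri([a,b]))
go(w[0],w[1],30-18.7,y+90)
```

```text
green_chest 0.89 [313.9 190.8] 3331 rect@z 0.05 [ 432.3 -291.2] 39.2 70.1 -24.0
wrist green chest patches [[313.9, 176.2], [314.0, 218.0]] [453 401] mid [ 430.9 -295.2   50. ] gap 38.2 yaw -24.7
scene green chest patches [[244.4, 117.4], [238.2, 107.0]] [40 37] mid [ 428.  -298.4   50. ] gap 39.4 yaw -25.0
tri (array([ 0.43186226, -0.29349218,  0.05523028]), np.float64(0.00016781735846996704))
t 9.1 pos [ 434.1 -288.2  179.3] rot [ 1.7999e+02 -1.0000e-02  6.4990e+01] q7 9.7 w 86.7 F [ 0.1 -0.2  1. ]
  shift tool mm [ -7.7  -0.  168. ] turn rad -0.005 rows>= 4 1
```

View pics/w3.png

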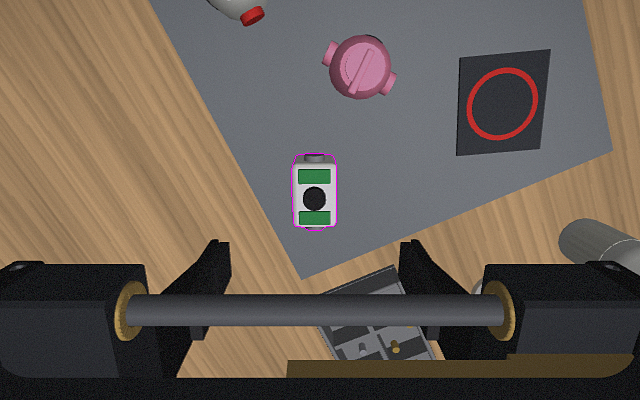

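The green chest is at (314,192), square in view; the red round pad is at (503,103) and the pink look-alike at (360,68), which I'll leave alone. I'm picking up the chest.

Run:
```python
from h import *
wrist("red_round_pad",.004)
```

```text
red_round_pad 0.96 [501.4 102.3] 8601 rect@z 0.004 [ 620.8 -300.2] 82.0 89.7 -20.3
```

>>> send_rows:
  plan:
    - [80, -7.7, 0, 25, 0, 0, 0]
    - [70, 0, 0, 40, 0, 0, 0]
    - [70, 0, 0, 40, 0, 0, 0]
    - [70, 0, 0, 38, 0, 0, 0]
    - [70, 0, 0, 18, 0, 0, 0]
    - [70, 0, 0, 7, 0, 0, 0]
    - [70, 0, 0, 0, 0, 0, 0]
    - [30, 0, 0, 0, 0, 0, 0]
    - [30, 0, 0, 0, 0, 0, 0]
    - [30, 0, 0, 0, 0, 0, 0]
    - [30, 0, 0, 0, 0, 0, 0]
    - [30, 0, 0, 0, 0, 0, 0]

```text
time_s: 10.4
tool_pos: [0.4312, -0.2952, 0.0117]
tool_rot: [180.0, -0.0, 64.9]
force: [-0.1, 0.8, 2.7]
grip_width: 0.04
```

Run:
```python
from h import *
go(446.5,304,105,90)
```

```text
t 10.4 pos [ 431.2 -295.2   11.7] rot [ 1.7995e+02 -3.0000e-02  6.4920e+01] q7 22.1 w 40.0 F [-0.1  0.8  2.7]
  shift tool mm [ 549.2 -240.1  -93.2] turn rad -0.438 rows>= 11 3
```

>>> send_rows:
  plan:
    - [30, 0, 0, 0, 0, 0, 0]
    - [30, 0, 0, -30, 0, 0, 0]
    - [30, 0, 0, -40, 0, 0, 0]
    - [30, 0, 0, -30, 0, 0, 0]
    - [30, 40, -9.5, -10, 0, 0, 0]
    - [30, 40, -9.5, 0, 0, 0, 0]
    - [30, 40, -9.5, 0, 0, 0, 0]
    - [30, 40, -9.5, 0, 0, 0, 0]
    - [30, 40, -9.5, 0, 0, 0, 0]
    - [30, 40, -9.5, 0, 0, 0, 0]
    - [30, 40, -9.5, 0, 0, 0, 0]

```text
time_s: 11.5
tool_pos: [0.4893, -0.0118, 0.1212]
tool_rot: [-180.0, -0.0, 64.9]
force: [1.2, -0.9, -0.5]
grip_width: 0.0402
```

Run:
```python
from h import *
go(446.5,304,115,90)
```

```text
t 11.5 pos [489.3 -11.8 121.2] rot [-1.80e+02 -3.00e-02  6.49e+01] q7 -24.5 w 40.2 F [ 1.2 -0.9 -0.5]
  shift tool mm [ 267.8 -172.7    6.3] turn rad -0.438 rows>= 6 3
```

>>> send_rows:
  plan:
    - [30, 38.3, -24.7, 0, 0, 0, 0]
    - [30, 38.3, -24.7, 0, 0, 0, 0]
    - [30, 38.3, -24.7, 0, 0, 0, 0]
    - [30, 38.3, -24.7, 0, 0, 0, 0]
    - [30, 38.3, -24.7, 0, 0, 0, 0]
    - [30, 38.3, -24.7, 0, 0, 0, 0]
    - [30, 38.3, -24.7, 0, 0, 0, 0]
    - [30, 0, 0, 0, 0, 0, -0.146]
    - [30, 0, 0, 0, 0, 0, -0.146]
    - [30, 0, 0, 0, 0, 0, -0.146]
    - [30, 0, 0, 0, 0, 0, 0]

```text
time_s: 12.6
tool_pos: [0.4463, 0.3024, 0.1208]
tool_rot: [-180.0, 0.0, 90.0]
force: [-0.4, -0.3, -0.1]
grip_width: 0.0399
```

Run:
```python
from h import *
wrist("green_square_pad",.004,"w4")
im=env.read_camera("wrist");KE=cal("wrist")
m=cmask(im,"green");n,l,s,c=cv2.connectedComponentsWithStats(m);i=np.argsort(-s[:,4])[:5];print(s[i].tolist())
go(446.5,304,15.7,90)
```

```text
green_square_pad 0.65 [311.8 170.8] 6360 rect@z 0.004 [444.8 309. ] 77.9 79.7 -90.0
[[0, 0, 640, 400, 250234], [279, 248, 71, 30, 2044], [282, 330, 66, 26, 1524], [496, 169, 79, 74, 1206], [277, 147, 70, 55, 992]]
t 12.75 pos [446.6 302.4 121.1] rot [-1.7999e+02  1.0000e-02  8.9800e+01] q7 -34.0 w 39.9 F [-0.2  0.5 -0.4]
  shift tool mm [  1.6  -0.  105.4] turn rad -0.003 rows>= 3 1
```

View pics/w4.png

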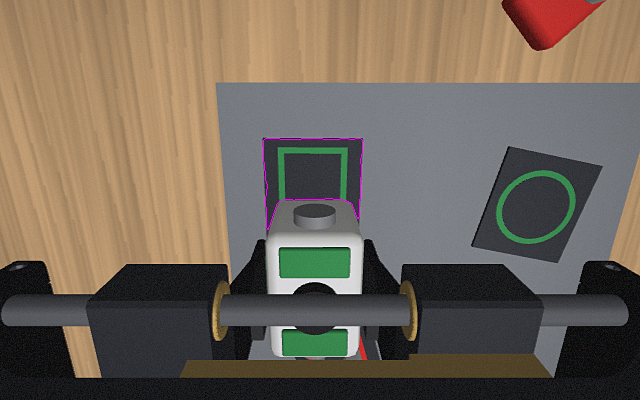

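The held green chest at (314,275) lines up with the green rectangle behind it at (313,180). The green round pad is fully in view at (537,205).

Run:
```python
from h import *
wrist("green_round_pad",.004)
```

```text
green_round_pad 0.89 [534.3 203.4] 9788 rect@z 0.004 [631.8 289.7] 82.4 90.3 -12.0
```

>>> send_rows:
  plan:
    - [30, 1.2, -1, 40, 0, 0, 0]
    - [30, 0, 0, 38, 0, 0, 0]
    - [30, 0, 0, 17, 0, 0, 0]
    - [30, 0, 0, 7, 0, 0, 0]
    - [30, 0, 0, 3, 0, 0, 0]
    - [30, 0, 0, 0.5, 0, 0, 0]
    - [30, 0, 0, 0, 0, 0, 0]
    - [87, 0, 0, 0, 0, 0, 0]
    - [87, 0, 0, 0, 0, 0, 0]
    - [87, 0, 0, 0, 0, 0, 0]
    - [87, 0, 0, -15, 0, 0, 0]
    - [87, 0, 0, -40, 0, 0, 0]

```text
time_s: 14.05
tool_pos: [0.4431, 0.302, 0.069]
tool_rot: [-179.7, 0.3, 90.0]
force: [0.3, 0.9, -0.1]
grip_width: 0.072
```

Run:
```python
from h import *
go(608,-130,180,90)
a=env.regions_of("top","green_head")
for c in ["top","scene"]:
    im=env.read_camera(c)
    for q in env.regions_of(c,"green_head")[:3]:
        print(c,q["rect"],blobs(im,"green",q["region"],3))
```

```text
t 14.05 pos [443.1 302.   69. ] rot [-179.7     0.29   90.  ] q7 -32.9 w 72.0 F [ 0.3  0.9 -0.1]
  shift tool mm [-432.6  164.3 -109.7] turn rad 0.0 rows>= 9 1
top [394.2, 200.8, 422.8, 225.1] (array([], shape=(0, 2), dtype=float64), array([], dtype=int32))
top [350.8, 154.1, 385.0, 183.9] (array([[370.39583333, 164.17708333],
       [356.2       , 169.6       ]]), array([96,  5], dtype=int32))
scene [233.6, 145.5, 259.1, 171.5] (array([], shape=(0, 2), dtype=float64), array([], dtype=int32))
scene [223.1, 187.2, 256.5, 221.0] (array([[236.81102362, 193.40944882],
       [250.18918919, 206.48648649],
       [225.38461538, 196.46153846]]), array([127,  37,  13], dtype=int32))
```

>>> send_rows:
  plan:
    - [87, 0, 0, -40, 0, 0, 0]
    - [87, 0, 0, -45, 0, 0, 0]
    - [87, -43.3, 16.4, -25, 0, 0, 0]
    - [87, -43.3, 16.4, 0, 0, 0, 0]
    - [87, -43.3, 16.4, 0, 0, 0, 0]
    - [87, -43.3, 16.4, 0, 0, 0, 0]
    - [87, -43.3, 16.4, 0, 0, 0, 0]
    - [87, -43.3, 16.4, 0, 0, 0, 0]
    - [87, -43.3, 16.4, 0, 0, 0, 0]
    - [87, -43.3, 16.4, 0, 0, 0, 0]
    - [87, -43.3, 16.4, 0, 0, 0, 0]
    - [87, -43.3, 16.4, 0, 0, 0, 0]

```text
time_s: 15.5
tool_pos: [0.6085, -0.1284, 0.1785]
tool_rot: [-179.9, -0.0, 90.0]
force: [-0.5, 1.4, -0.4]
grip_width: 0.0869
```

>>> send_rows:
  plan:
    - [87, 0, 0, 0, 0, 0, -0.1]
    - [87, 0, 0, 0, 0, 0, -0.1]
    - [87, 0, 0, 0, 0, 0, 0]

```text
time_s: 15.8
tool_pos: [0.6079, -0.1273, 0.1782]
tool_rot: [-179.9, -0.0, 101.4]
force: [0.0, 0.7, -0.4]
grip_width: 0.0871
```

```bash
cat >> h.py <<'E'
def head(col,cam="wrist"):
    KE=cal(cam);im=env.read_camera(cam);best=None
    for q in env.regions_of(cam,col+"_head"):
        c,a=blobs(im,col,q["region"],4)
        if len(a) and (best is None or a.sum()>best[2].sum()):best=(q,c,a)
    q,c,a=best;ys,xs=np.nonzero(q["region"])
    # ear tips: widest extent of the region; ears = colour blobs away from the crown
    print(cam,col,"head conf",round(q["confidence"],2),"rect",np.round(q["rect"]).tolist(),"blobs",np.round(c,1).tolist(),a)
    print("   crown@50",np.round(plane(cam,c[:1],.045,KE)[0]*1000,1),"region rect@25",*[np.round(v,1) for v in rectfit(q["region"],cam,.025,KE)])
    if len(c)>2:
        w=plane(cam,c[1:3],.024,KE)*1000;d=w[1]-w[0];print("   ears mid",np.round(w.mean(0),1),"gap",round(np.hypot(*d[:2]),1),"yaw",round((np.degrees(np.arctan2(d[1],d[0])))%180-90,1))
    return ray(cam,c[0],KE),q,im,KE
E
python3 - <<'E'
from h import *
a,q,im,KE=head("green")
b=head("green","top")[0]
d=head("green","scene")[0]
print("tri",tri([a,d]),tri([a,b]))
vis=im[:,:,::-1].copy();cs,_=cv2.findContours(q["region"].astype(np.uint8),0,1);cv2.drawContours(vis,cs,-1,(255,0,255),1);cv2.imwrite("pics/w5.png",vis)
go(608,-130,25-18.7,90)
E
```

```text
wrist green head conf 0.69 rect [285.0, 155.0, 343.0, 226.0] blobs [[313.8, 198.1], [312.8, 161.9], [313.2, 220.3]] [831 134  79]
   crown@50 [ 609.3 -137.    45. ] region rect@25 [ 607.5 -135.2] 56.4 56.6 56.6
   ears mid [ 608.7 -137.6   24. ] gap 57.4 yaw 11.7Traceback (most recent call last):
  File "<stdin>", line 3, in <module>
  File "h.py", line 65, in head
    q,c,a=best;ys,xs=np.nonzero(q["region"])
    ^^^^^
TypeError: cannot unpack non-iterable NoneType object
```

Run:
```python
from h import *
a,q,im,KE=head("green")
print(tri([a,ray("top",[370.4,164.2])]),tri([a,ray("scene",[236.8,193.4])]))
go(609,-137,25-18.7,101.7)
```

```text
wrist green head conf 0.98 rect [284.0, 156.0, 341.0, 227.0] blobs [[312.7, 198.7], [311.9, 162.5], [312.1, 220.5]] [828 127  83]
   crown@50 [ 609.4 -137.1   45. ] region rect@25 [ 608.  -135.1] 55.7 57.6 -31.4
   ears mid [ 608.7 -137.6   24. ] gap 57.3 yaw 11.5
(array([ 0.60862029, -0.13351969,  0.05569995]), np.float64(0.00019886998854135143)) (array([ 0.60882956, -0.1336431 ,  0.05656733]), np.float64(0.00025940244258339213))
t 16.1 pos [ 608.6 -126.5  179.4] rot [-1.7999e+02 -1.0000e-02  1.0144e+02] q7 30.0 w 87.2 F [ 0.8 -0.1 -0.2]
  shift tool mm [-10.4  -1.7 173.1] turn rad -0.005 rows>= 4 1
```

>>> send_rows:
  plan:
    - [87, -9, -1.5, 25, 0, 0, 0]
    - [80, 0, 0, 40, 0, 0, 0]
    - [80, 0, 0, 40, 0, 0, 0]
    - [80, 0, 0, 40, 0, 0, 0]
    - [80, 0, 0, 20, 0, 0, 0]
    - [80, 0, 0, 8, 0, 0, 0]
    - [80, 0, 0, 0, 0, 0, 0]
    - [40, 0, 0, 0, 0, 0, 0]
    - [40, 0, 0, 0, 0, 0, 0]
    - [40, 0, 0, 0, 0, 0, 0]
    - [40, 0, 0, 0, 0, 0, 0]
    - [40, 0, 0, 0, 0, 0, 0]

```text
time_s: 17.3
tool_pos: [0.6093, -0.1361, 0.0071]
tool_rot: [180.0, 0.0, 101.5]
force: [-0.8, 0.0, 3.1]
grip_width: 0.0493
```

>>> send_rows:
  plan:
    - [40, 0, 0, 0, 0, 0, 0]
    - [40, 0, 0, 0, 0, 0, 0]
    - [40, 0, 0, 0, 0, 0, 0]
    - [40, 0, 0, -30, 0, 0, 0]
    - [40, 0, 0, -40, 0, 0, 0]
    - [40, 0, 0, -40, 0, 0, 0]

```text
time_s: 17.9
tool_pos: [0.6082, -0.136, 0.1167]
tool_rot: [-179.9, -0.0, 101.4]
force: [0.8, -0.9, -0.9]
grip_width: 0.0495
```

Run:
```python
from h import *
go(632,290,118,101.7)
```

```text
t 17.9 pos [ 608.2 -136.   116.7] rot [-1.7989e+02 -1.0000e-02  1.0145e+02] q7 32.6 w 49.5 F [ 0.8 -0.9 -0.9]
  shift tool mm [412.8 107.8  -1.5] turn rad -0.004 rows>= 9 1
```

>>> send_rows:
  plan:
    - [40, 41.2, 10.8, 0, 0, 0, 0]
    - [40, 41.2, 10.8, 0, 0, 0, 0]
    - [40, 41.2, 10.8, 0, 0, 0, 0]
    - [40, 41.2, 10.8, 0, 0, 0, 0]
    - [40, 41.2, 10.8, 0, 0, 0, 0]
    - [40, 41.2, 10.8, 0, 0, 0, 0]
    - [40, 41.2, 10.8, 0, 0, 0, 0]
    - [40, 41.2, 10.8, 0, 0, 0, 0]
    - [40, 41.2, 10.8, 0, 0, 0, 0]
    - [40, 41.2, 10.8, 0, 0, 0, 0]
    - [40, 0, 0, 0, 0, 0, 0]

```text
time_s: 19.0
tool_pos: [0.6304, 0.2994, 0.1149]
tool_rot: [-179.9, -0.3, 102.1]
force: [0.0, 1.4, -1.1]
grip_width: 0.0497
```

Run:
```python
from h import *
wrist("green_head",.16,"w5")
wrist("green_round_pad",.004)
go(632,290,11.5,101.7)
```

```text
green_head 0.66 [313.9 262.1] 8648 rect@z 0.16 [624.6 325.8] 35.5 43.4 -77.9
green_round_pad 0.66 [315.  180.1] 7497 rect@z 0.004 [632.6 290.3] 79.6 90.9 -11.6
t 19.2 pos [633.2 287.3 116. ] rot [-1.7997e+02  9.0000e-02  1.0137e+02] q7 -5.5 w 49.8 F [ 0.8 -0.6 -0.2]
  shift tool mm [  3.1  -0.6 104.5] turn rad -0.006 rows>= 3 1
```

View pics/w5.png

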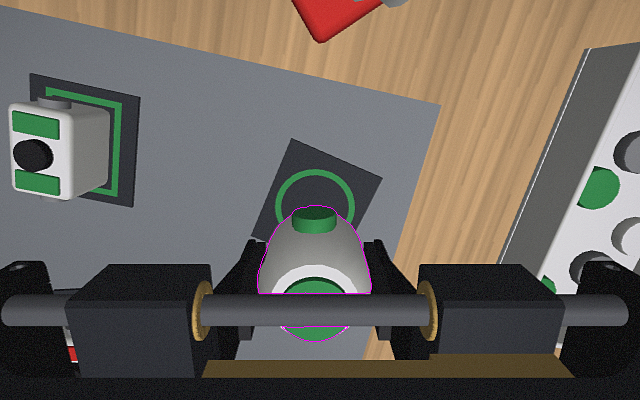

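The green head is held at (314,270), in line with the circle at (315,203). The green chest stands inside its rectangle on the left. I'm lowering the head.

>>> send_rows:
  plan:
    - [40, 2.5, -0.6, 40, 0, 0, 0]
    - [40, 0, 0, 36, 0, 0, 0]
    - [40, 0, 0, 18, 0, 0, 0]
    - [40, 0, 0, 7, 0, 0, 0]
    - [40, 0, 0, 3, 0, 0, 0]
    - [40, 0, 0, 0.5, 0, 0, 0]
    - [40, 0, 0, 0, 0, 0, 0]
    - [87, 0, 0, 0, 0, 0, 0]
    - [87, 0, 0, 0, 0, 0, 0]
    - [87, 0, 0, 0, 0, 0, 0]
    - [87, 0, 0, -15, 0, 0, 0]
    - [87, 0, 0, -40, 0, 0, 0]

```text
time_s: 20.4
tool_pos: [0.629, 0.2904, 0.0642]
tool_rot: [-179.6, 0.1, 101.5]
force: [-0.1, 0.0, -0.4]
grip_width: 0.0816
```

Run:
```python
from h import *
go(448,-111,180,80)
for c in ["top","scene"]:
  try: head("red",c)
  except Exception as e: print(e)
```

```text
t 20.4 pos [629.  290.4  64.2] rot [-1.7957e+02  1.4000e-01  1.0146e+02] q7 -4.9 w 81.6 F [-0.1  0.  -0.4]
  shift tool mm [-357.7 -258.  -113. ] turn rad 0.375 rows>= 8 3
top red head conf 0.97 rect [348.0, 232.0, 374.0, 256.0] blobs [[361.6, 243.0], [346.7, 244.5], [374.1, 243.7]] [157  27  19]
   crown@50 [ 449.2 -112.7   45. ] region rect@25 [ 448.6 -111.8] 48.9 61.7 -0.3
   ears mid [ 448.3 -112.7   24. ] gap 56.3 yaw 1.2
scene red head conf 0.87 rect [287.0, 149.0, 314.0, 180.0] blobs [[297.9, 152.5], [308.7, 166.9], [286.9, 154.6]] [117  45  14]
   crown@50 [ 440.3 -119.3   45. ] region rect@25 [ 445.1 -112.1] 50.9 83.2 -38.8
   ears mid [ 444.1 -117.5   24. ] gap 60.0 yaw 2.1
```

>>> send_rows:
  plan:
    - [87, 0, 0, -45, 0, 0, 0]
    - [87, 0, 0, -45, 0, 0, 0]
    - [87, -35.8, -25.8, -22, 0, 0, 0]
    - [87, -35.8, -25.8, 0, 0, 0, 0]
    - [87, -35.8, -25.8, 0, 0, 0, 0]
    - [87, -35.8, -25.8, 0, 0, 0, 0]
    - [87, -35.8, -25.8, 0, 0, 0, 0]
    - [87, -35.8, -25.8, 0, 0, 0, 0]
    - [87, -35.8, -25.8, 0, 0, 0, 0]
    - [87, -35.8, -25.8, 0, 0, 0, 0]
    - [87, -35.8, -25.8, 0, 0, 0, 0]
    - [87, -35.8, -25.8, 0, 0, 0, 0]

```text
time_s: 21.8
tool_pos: [0.4487, -0.112, 0.1786]
tool_rot: [-180.0, -0.0, 101.5]
force: [0.1, -0.9, 0.3]
grip_width: 0.0869
```

>>> send_rows:
  plan:
    - [87, 0, 0, 0, 0, 0, 0.09]
    - [87, 0, 0, 0, 0, 0, 0.09]
    - [87, 0, 0, 0, 0, 0, 0]

```text
time_s: 22.1
tool_pos: [0.4496, -0.1109, 0.1787]
tool_rot: [-180.0, -0.0, 91.1]
force: [-0.3, -0.6, -0.0]
grip_width: 0.0867
```

Run:
```python
from h import *
a,q,im,KE=head("red")
print(tri([a,ray("top",[361.6,243.0])]),tri([a,ray("scene",[297.9,152.5])]))
go(448.5,-112,25-18.7,91.5)
vis=im[:,:,::-1].copy();cs,_=cv2.findContours(q["region"].astype(np.uint8),0,1);cv2.drawContours(vis,cs,-1,(255,0,255),1);cv2.imwrite("pics/w6.png",vis)
```

```text
wrist red head conf 0.59 rect [286.0, 150.0, 335.0, 219.0] blobs [[312.4, 191.8], [310.8, 154.5], [311.8, 214.3]] [885 197  98]
   crown@50 [ 448.2 -114.8   45. ] region rect@25 [ 446.5 -112.7] 54.4 56.2 -42.0
   ears mid [ 447.  -114.7   24. ] gap 58.2 yaw 1.9
(array([ 0.44837673, -0.11097344,  0.05809944]), np.float64(0.00021551899889692383)) (array([ 0.44833956, -0.11185079,  0.05623805]), np.float64(0.0004070989209981409))
t 22.2 pos [ 449.9 -110.5  178.7] rot [-179.96   -0.     91.29] q7 8.5 w 87.0 F [ 1.2 -0.2 -0.9]
  shift tool mm [ -1.5  -1.3 172.4] turn rad -0.004 rows>= 4 1
```

View pics/w6.png

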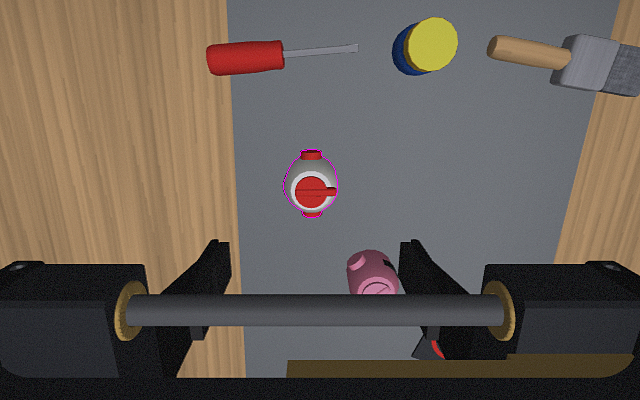

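The red head is at (312,187) with ears in line; the pink look-alike at (373,275) and the jar at (430,45) are clear of the fingers.

>>> send_rows:
  plan:
    - [87, -2, -1.5, 25, 0, 0, 0]
    - [80, 0, 0, 40, 0, 0, 0]
    - [80, 0, 0, 40, 0, 0, 0]
    - [80, 0, 0, 39, 0, 0, 0]
    - [80, 0, 0, 20, 0, 0, 0]
    - [80, 0, 0, 8, 0, 0, 0]
    - [80, 0, 0, 0, 0, 0, 0]
    - [40, 0, 0, 0, 0, 0, 0]
    - [40, 0, 0, 0, 0, 0, 0]
    - [40, 0, 0, 0, 0, 0, 0]
    - [40, 0, 0, 0, 0, 0, 0]
    - [40, 0, 0, 0, 0, 0, 0]

```text
time_s: 23.4
tool_pos: [0.4488, -0.1126, 0.0074]
tool_rot: [180.0, -0.0, 91.2]
force: [-1.1, 1.6, 4.0]
grip_width: 0.0495
```

>>> send_rows:
  plan:
    - [40, 0, 0, 0, 0, 0, 0]
    - [40, 0, 0, 0, 0, 0, 0]
    - [40, 0, 0, 0, 0, 0, 0]
    - [40, 0, 0, -30, 0, 0, 0]
    - [40, 0, 0, -40, 0, 0, 0]
    - [40, 0, 0, -40, 0, 0, 0]
    - [40, 0, 0, -20, 0, 0, 0]

```text
time_s: 24.1
tool_pos: [0.4504, -0.1131, 0.14]
tool_rot: [179.7, -0.0, 91.1]
force: [0.6, -0.9, -1.7]
grip_width: 0.0495
```

Run:
```python
from h import *
go(621.5,-299.8,137,91.3)
```

```text
t 24.1 pos [ 450.4 -113.1  140. ] rot [ 1.7972e+02 -3.0000e-02  9.1120e+01] q7 10.3 w 49.5 F [ 0.6 -0.9 -1.7]
  shift tool mm [-190.   167.4    3.7] turn rad -0.003 rows>= 4 1
```

>>> send_rows:
  plan:
    - [40, -31.7, 27.9, 0, 0, 0, 0]
    - [40, -31.7, 27.9, 0, 0, 0, 0]
    - [40, -31.7, 27.9, 0, 0, 0, 0]
    - [40, -31.7, 27.9, 0, 0, 0, 0]
    - [40, -31.7, 27.9, 0, 0, 0, 0]
    - [40, -31.7, 27.9, 0, 0, 0, 0]
    - [40, 0, 0, 0, 0, 0, 0]
    - [40, 0, 0, 0, 0, 0, 0]

```text
time_s: 24.9
tool_pos: [0.6192, -0.3004, 0.1354]
tool_rot: [-179.8, 0.0, 91.1]
force: [-0.1, 0.1, -0.0]
grip_width: 0.0501
```

Run:
```python
from h import *
wrist("red_head",.18,"w7")
wrist("red_round_pad",.004)
go(621.5,-299.8,11.6,91.3)
```

```text
red_head 0.69 [314.1 264.8] 8239 rect@z 0.18 [ 618.8 -274. ] 34.6 42.7 -88.9
red_round_pad 0.61 [317.3 178.1] 7198 rect@z 0.004 [ 622.3 -299.8] 80.0 89.7 -19.6
t 25.1 pos [ 619.8 -297.9  137.4] rot [ 1.7995e+02 -8.0000e-02  9.1220e+01] q7 41.6 w 49.8 F [ 0.   0.  -1.3]
  shift tool mm [ -2.1   1.6 125.8] turn rad -0.001 rows>= 3 1
```

View pics/w7.png

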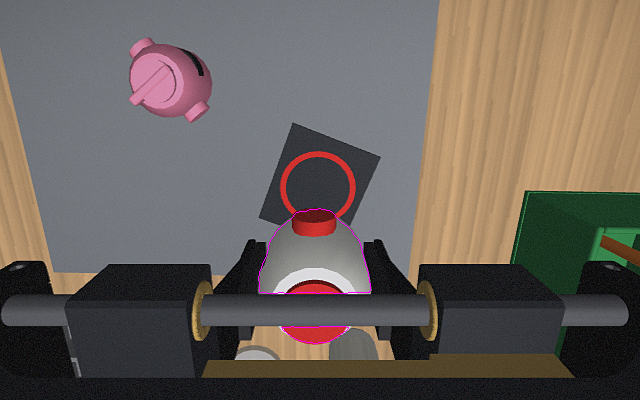

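The red head is held at (314,270) above the circle at (318,187), which sits about 2 mm towards tool +y. I'll correct that and lower it.

>>> send_rows:
  plan:
    - [40, -1.6, 1.9, 45, 0, 0, 0]
    - [40, 0, 0, 40, 0, 0, 0]
    - [40, 0, 0, 25, 0, 0, 0]
    - [40, 0, 0, 10, 0, 0, 0]
    - [40, 0, 0, 4, 0, 0, 0]
    - [40, 0, 0, 2, 0, 0, 0]
    - [40, 0, 0, 0, 0, 0, 0]
    - [87, 0, 0, 0, 0, 0, 0]
    - [87, 0, 0, 0, 0, 0, 0]
    - [87, 0, 0, 0, 0, 0, 0]
    - [87, 0, 0, -15, 0, 0, 0]
    - [87, 0, 0, -40, 0, 0, 0]

```text
time_s: 26.3
tool_pos: [0.6196, -0.2995, 0.0636]
tool_rot: [-179.6, -0.2, 91.1]
force: [1.3, -0.0, -0.0]
grip_width: 0.0812
```

>>> send_rows:
  plan:
    - [87, 0, 0, -45, 0, 0, 0]
    - [87, 0, 0, -45, 0, 0, 0]
    - [87, 40, -10, 0, 0, 0, 0]
    - [87, 40, -10, 0, 0, 0, 0]
    - [87, 40, -10, 0, 0, 0, 0]
    - [87, 40, -10, 0, 0, 0, 0]
    - [87, 40, -10, 0, 0, 0, 0]
    - [87, 40, -10, 0, 0, 0, 0]
    - [87, 20, -10, 0, 0, 0, 0]
    - [87, 0, 0, 0, 0, 0, 0]

```text
time_s: 27.3
tool_pos: [0.546, -0.0384, 0.1568]
tool_rot: [180.0, -0.2, 91.5]
force: [-0.7, -0.1, -0.5]
grip_width: 0.0872
```

Run:
```python
from h import *
go(550,-50,180,90)
for c in["top","scene"]:
    im=env.read_camera(c);cv2.imwrite(f"pics/{c}8.png",im[:,:,::-1])
```

```text
t 27.3 pos [546.  -38.4 156.8] rot [179.98  -0.2   91.48] q7 11.2 w 87.2 F [-0.7 -0.1 -0.5]
  shift tool mm [-11.7   3.7 -23.2] turn rad 0.026 rows>= 1 1
```

View pics/scene8.png

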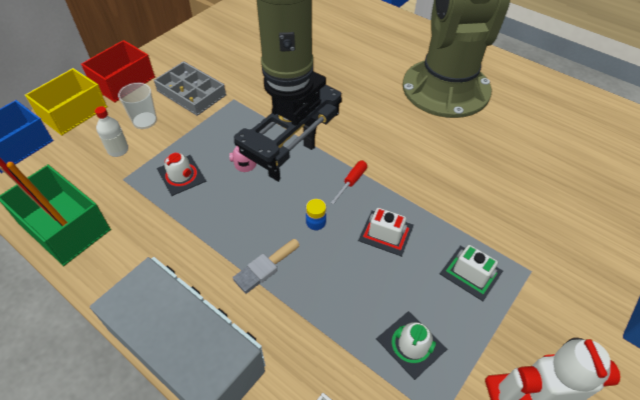

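The scene view shows all four shells upright inside their own outlines: red head (178,168), red chest (388,227), green chest (475,265), green head (414,340). The jar at (316,213) has not moved. One closer check of the placements from above.

>>> send_rows:
  plan:
    - [87, 30, 0, -30, 0, 0, 0]
    - [87, 42, 0, -30, 0, 0, 0]
    - [87, 42, 0, -30, 0, 0, 0]
    - [87, 42, 0, -30, 0, 0, 0]
    - [87, 42, 0, 0, 0, 0, 0]
    - [87, 42, 0, 0, 0, 0, 0]
    - [87, 42, 0, 0, 0, 0, 0]
    - [87, 0, 0, 0, 0, 0, 0]
    - [87, 0, 0, 0, 0, 0, 0]

```text
time_s: 28.3
tool_pos: [0.5421, 0.2346, 0.2731]
tool_rot: [180.0, 0.1, 91.1]
force: [-0.2, -0.5, -0.7]
grip_width: 0.0869
```

```bash
cat > chk.py <<'E'
from h import *
import sys
def run(names,save):
    KE=cal("wrist");im=env.read_camera("wrist");cv2.imwrite(f"pics/{save}.png",im[:,:,::-1])
    for n in names:
        try:
            col,kind=n.split("_")
            p=env.regions_of("wrist",f"{col}_{'round' if kind=='head' else 'square'}_pad");o=env.regions_of("wrist",n)
            for q in p[:2]:
                f=rectfit(q["region"],"wrist",.004,KE);print(n,"pad",round(q["confidence"],2),np.round(f[0],1),*np.round(f[1:],1))
            for q in o[:3]:
                c,a=blobs(im,col,cv2.erode(q["region"].astype(np.uint8),np.ones((3,3))),2,0)
                if not len(a):continue
                w=plane("wrist",c,.054 if kind=="chest" else .055,KE)*1000
                if kind=="chest":
                    d=w[1]-w[0];print("  obj",round(q["confidence"],2),np.round(w.mean(0)[:2],1),"gap",round(np.hypot(*d[:2]),1),"yaw",round(np.degrees(np.arctan2(d[1],d[0]))%180-90,1))
                else:print("  obj",round(q["confidence"],2),np.round(w[0][:2],1),a)
        except Exception as e:print(n,e)
run(sys.argv[2:],sys.argv[1])
E
python3 chk.py w9 red_chest green_chest green_head
```

```text
red_chest pad 0.7 [470.3 130.7] 81.0 90.4 15.6
  obj 0.76 [473.  130.8] gap 38.1 yaw 15.2
green_chest pad 0.94 [446.6 303. ] 82.4 90.2 -0.2
  obj 0.58 [446.9 304.2] gap 38.1 yaw 0.1
green_head pad 0.59 [632.9 289.3] 80.4 89.2 -11.9
  obj 0.7 [603.2 289.3] [277   3]
  obj 0.57 [634.6 293.4] [599  75]
```

View pics/w9.png

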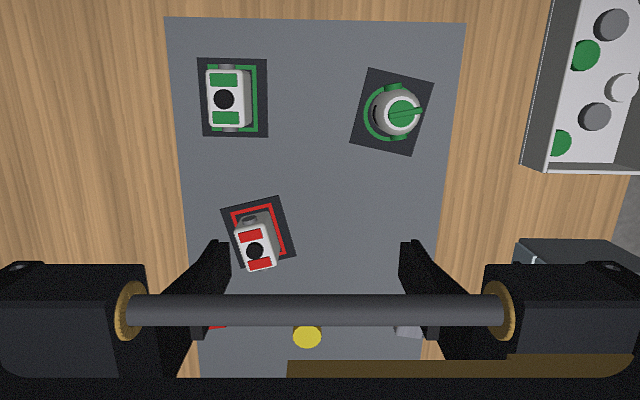

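The three placements on this side are within 1–4 mm of their centres, and the chests are square to under 1°: green chest (228,97), green head (400,113), red chest (254,245). Next is the red head, with the fixed cameras.

Run:
```python
from h import *
rs=[]
for c in["top","scene"]:
    im=env.read_camera(c);m=np.zeros((400,640),np.uint8);(u,v)=(443,160) if c=="top" else (178,166)
    q=[r for r in env.regions_of(c,"red_head") if r["region"][v-6:v+6,u-6:u+6].any()]
    for r in q:print(c,round(r["confidence"],2),np.round(r["rect"]))
    cc,a=blobs(im,"red",q[0]["region"],3,0);print(cc,a);rs.append(ray(c,cc[0]))
    for r in env.regions_of(c,"red_round_pad")[:1]:print("pad",rectfit(r["region"],c,.004))
    ys,xs=np.nonzero(q[0]["region"]);rs.append(ray(c,[xs.mean(),ys.mean()]))
    for r in env.regions_of(c,"paint_jar")[:1]:
        ys,xs=np.nonzero(r["region"]);print("jar",xs.mean(),ys.mean(),r["confidence"])
print("crown",tri([rs[0],rs[2]]),"centroid",tri([rs[1],rs[3]]))
print(state()[0]["force"])
```

```text
top 0.58 [435. 146. 460. 173.]
[[451.99305556 155.68055556]
 [435.25       157.85416667]
 [462.46153846 159.23076923]] [144  48  13]
pad (array([ 623.13604736, -298.65304565]), 80.41494750976562, 90.82028198242188, -20.534652709960938)
jar 301.64912280701753 200.6315789473684 0.63
scene 0.71 [166. 151. 195. 181.]
[[173.67826087 158.20869565]
 [186.29508197 172.16393443]] [115  61]
pad (array([ 619.60076904, -299.80505371]), 80.36022186279297, 91.96251678466797, -19.967971801757812)
jar 316.1261770244821 214.50659133709982 0.85
crown (array([ 0.62491785, -0.3000252 ,  0.05877407]), np.float64(0.0002400135606403295)) centroid (array([ 0.62385816, -0.29754663,  0.03220863]), np.float64(0.0007397505777788324))
[ 0.172934    0.82119958 -0.23360427]
```

```bash
python3 -c "
from cell import env
print(env.sign_off())"
```

```text
the job is handed in; nothing more can be done
None
```

I stood all four shells upright on the pads of their own colour, released them and handed the job in at about 29 s. The sign-off gives no verdict, so these are my own last checks:

| Shell | Measured distance from pad centre | Squareness |
|---|---|---|
| Red chest | about 3 mm | within 0.5° |
| Green chest | about 1 mm | within 0.5° |
| Green head | about 4 mm | not needed |
| Red head | about 3 mm | not needed |

- **Paint jar:** it is where it started to within a pixel in both fixed cameras. The pink look-alike was left alone.
- **Contact:** the arm ended clear of everything, with the gripper open.
- **Red head:** I checked it only with the two fixed cameras, whose estimates of the pad centre differ by about 3.5 mm.
- **Disagreement:** for the green head, one of two network detections put it 30 mm off. That region had merged with the printed circle; the picture and the other detection agree it is centred.

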